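Slide the front panel out of the leaning rack and set it on the easel

ROBOT

A 6-joint arm with a two-finger parallel gripper is mounted at the origin on a cart in front of the work surface, level with it; the furniture and walls round the work are solid. World frame = base frame: x ahead of the robot, y to its left, z up, the work surface at z = 0. Lengths are in m, angles in degrees, forces in N, time in s.
With the tool pointing down it reaches from about 0.375 to 0.9 m from the base axis. Payload 3.1 kg.
Tool frame: the origin (TCP) lies on the centre line of the jaws, within the pads' length; the fingertips stand 14 mm ahead of it and the grasp point (between the pads) lies 5 mm behind it (bot.tips_ahead is the distance from the TCP to the fingertips, in m); z points along the fingers, y is the line along which they close (so a half turn about z gives the same grasp; the last joint's range is limited). The gripper opens to 87 mm and grips with 3 to 60 N. Pads are 19 mm wide; open, the fingers measure 117 mm over their backs; the gripper's body (75 mm by 190 mm) begins 51 mm behind the grasp point.
Start: joints at [-82.936, 30.224, 82.088, -0, 67.689, -10.227], TCP at [0.186, -0.597, 0.237] pointing down, gripper open.
Joint ranges: [-176.69, 176.69], [-43.24, 126.21], [12.49, 139.97], [-82, 262], [0, 151.66], [-163.58, 163.58]. Speed limits (degrees/s): [159.86, 159.86, 180, 180, 180, 180].

INTERFACE

Orientations are given as a 3x3 rotation matrix whose columns are the frame's x, y, z axes.
In Python, from rig import bot gives the robot as it stands.
- The arm moves only by the tool play_rows, never from a script. Its argument "moves" is a list that holds one entry, the list of rows, each a list of 6 numbers: the shift along the tool's x, y, z in mm, then the turn, a rotation vector about the tool's x, y, z in rad. A call has 1 to 5 rows; each row shifts and turns the commanded pose from where the row before left it, along the tool's axes as they then stand; what a row does not reach is not made up. A row lasts 1/10 s, in which the tool goes at most 50 mm and 8.59 degrees, less where a joint would pass 70% of its speed; a pose out of reach is approached as far as the arm can. A call with a gripper value outside its range is refused whole. "fingers" is the opening, from -1 (shut) to 1 (fully open), set as the call begins (left out, the last holds). The fingers move at their own pace and stop on an object; the grip force is fixed at half the most. Time passes only in rows, so rows that do not move let the fingers close. It gives the time, the measured TCP pose, the force, the opening and the grip force at its end, in the units of the state.
- bot.read_state(): the state, without advancing time (a new reading comes with each control period).
- bot.capture(name): name is "scene" or "top" or "wrist"; returns a dict with "image" (480x640x3 uint8, blue, green, red), "fx", "fy", "cx", "cy" (pixels), "distortion" ([k1, k2, p1, p2, k3] as OpenCV has them; the pictures are not rectified), "R" (3x3) and "t" (3): a world point X has camera coordinates R X + t. Camera axes: x right, y down, z forward; pixel columns grow to the right and rows downward; lengths in m; the calibration is good to about 2 mm. A picture is of the moment at which its call begins. There is no depth.
- bot.hand_in(): hands the job in; it is judged then, once.
Trained networks look in a picture, given as the dict that the camera call returned (one of the last four; its "shot" number tells which), for a name from the list of things; names that differ only in an ending like _2 or _b are one class to them, and where a whole thing is asked for, a point or a joint stands for the part that bears it (a point fixed in the world has none). Each returns a list of dicts, best first, with "confidence" (0 to 1); they miss things now and then, are a little off and sometimes report something else, mostly with a low value. They report only what shows in the picture. A call takes as long as a camera call.
- bot.search_frame(picture, query): "centre" ([column, row] in pixels, amid what is visible of it).
- bot.silhouettes(picture, query): "pixels" (480x640 bool, what is visible of it) and "centre" ([column, row] in pixels, amid what is visible of it).
- bot.pinpoint(picture, query): "centre" ([column, row] in pixels: a listed point, or the origin of a listed thing).
The state is a dict: "time_s": time; "joint_positions": joint angles; "qvel": joint speeds; "tau": joint torques, N m; "position": TCP position; "tcp_rot": TCP orientation; "force": force on the tool from outside, world axes, zero at the start; "moment": the same for the moment, N m; "opening": opening from 0.0 (shut) to 1.0 (fully open); "grasp_force": force on a finger pad.
Only numpy, scipy, OpenCV 4.12 (cv2) and the standard library are available. Lean on these libraries where they do the work, as an engineer would, in place of code of your own. Each camera call takes 0.05 s, during which the arm holds its last target. There are 200 camera calls.

TASK

Slide the long front plywood panel along the leaning rack, towards its near end (the end nearest the robot), until a good 3 to 5 cm of it sticks out past the end of the rack while it still leans there; then pinch the part that sticks out by its faces and lift the panel off. Set it on the short easel ready for marking out: its long edge down on the ledge, its back flat against the easel's back and its far end up against the end stop. Leave the shorter panel behind it where it is in the rack.

Things in the scene. Friction and masses are not known exactly. Their poses are not given: they have to be found in the camera images.
- panel_mid (a point): centre of the long front panel: loose plywood sheet 140 x 85 x 8 mm, leaning in the rack, long side on the ledge, in front of the shorter panel. Axes: x along its length (away from the robot), y down the slope along its 85 mm height, z square out of its front face. At the start its near end is 8 to 25 mm inside the rack's near end, its far end 33 to 50 mm past the shorter panel's far end.
- panel: the same long panel (about 0.1 kg), its own frame - origin at its centre; these axes are level while it leans at 55 degrees (x along its length, z up).
- short_panel_mid (a point): centre of the shorter plywood panel, 110 x 85 x 8 mm, loose, about 0.08 kg, leaning on the rack's back behind the long one; axes as the long one's. It stays. A 5 mm high lip at the near end of the rack's foot keeps it from sliding out; the long panel passes over the lip.
- rack: the longer of two fixed metal stands; origin at the centre of its underside on the bench, x level along the ledge away from the robot, z up. Base 110 mm wide; uprights and base stay within its 175 mm length. It can be turned by up to 0.3 rad and can change places with the easel.
- rack_foot (a point): inner corner of the rack where its back's face meets its ledge, at mid-length, 32 mm up. Axes: x along the ledge away from the robot, y down the back, z square out of the back (left and up). The back rises at 55 degrees, upper edge to the right; x -87.5 to 87.5 mm, 93 mm up the slope, 8 mm thick; ledge 26 mm deep, square to it, no rim. Mid-planes: shorter panel z = 4, long panel z = 12 mm.
- easel_corner (a point): inner corner of the easel where back, ledge and the near face of the end stop meet, 32 mm up; axes as for the rack, same 55 degree lean. Back and ledge run from the stop towards the robot, x -100 to 0 mm; 93 mm up the slope, ledge 26 mm deep. Stop: x 0 to 8 mm, 50 mm up the slope, 20 mm out. The long panel's centre belongs at x -70, y -42.5, z 4 mm.
- easel: the shorter fixed metal stand, 108 mm long with its stop, base 110 mm wide; origin on the bench 30 mm nearer than the stop's near face (x level along the ledge away from the robot, z up). A 140 mm panel set against its stop sticks out 40 mm past its near end.

How it is judged:
By the outcome, as a careful person would: the job done as asked, in the order asked, and still so for the second after the job is handed in, with the robot touching nothing.
It also fails if it takes over 54 s, if anything falls off the work surface, if the arm or the gripper's body presses on something with over 40 N, if the wrist force passes 120 N, or if a joint passes its speed limit or range.

## Working session

There is one attempt and no reset: what is moved stays moved. The work goes in short steps, Python scripts to look and compute and a tool call to move; the robot and the scene stay as the last step left them, time stands still between calls to the robot, and variables do not carry over. Pictures are saved under pics/ and viewed, at most 10 in all, crops included, and the job is handed in when it is done.

Besides the shell and the picture viewer there is one more tool, called after "Call:" in YAML: its name, and indented under it one key for each argument. play_rows: Moves the arm, as the interface text tells. Its arguments: {"type":"object","properties":{"moves":{"type":"array","items":{"type":"array","items":{"type":"array","items":{"type":"number"}}}},"fingers":{"type":"number"}},"required":["moves"]}

```bash
ls; mkdir -p pics
cat > h.py <<'E'
import numpy as np,cv2
from rig import bot
def ray(c,px):
    K=np.array([[c["fx"],0,c["cx"]],[0,c["fy"],c["cy"]],[0,0,1.]])
    u=cv2.undistortPoints(np.array([[px]],float),K,np.array(c["distortion"],float))[0,0]
    R=np.array(c["R"]);t=np.array(c["t"])
    o=-R.T@t;d=R.T@np.array([u[0],u[1],1]);return o,d/np.linalg.norm(d)
def proj(c,X):
    K=np.array([[c["fx"],0,c["cx"]],[0,c["fy"],c["cy"]],[0,0,1.]])
    return cv2.projectPoints(np.array(X,float).reshape(-1,3),cv2.Rodrigues(np.array(c["R"],float))[0],np.array(c["t"],float),K,np.array(c["distortion"],float))[0].reshape(-1,2)
def tri(obs):
    A=np.zeros((3,3));b=np.zeros(3)
    for c,px in obs:
        o,d=ray(c,px);P=np.eye(3)-np.outer(d,d);A+=P;b+=P@o
    X=np.linalg.solve(A,b)
    return X,[float(np.linalg.norm(proj(c,X)[0]-px)) for c,px in obs]
def atz(c,px,z):
    o,d=ray(c,px);return o+d*(z-o[2])/d[2]
E
cat > a.py <<'E'
from h import *
cs={n:bot.capture(n) for n in("scene","top","wrist")}
for n,c in cs.items(): cv2.imwrite(f"pics/a_{n}.png",c["image"])
cv2.imwrite("pics/a.png",cv2.resize(np.hstack([cs["scene"]["image"],cs["top"]["image"]]),(800,300)))
for q in["panel_mid","panel","short_panel_mid","rack","rack_foot","easel_corner","easel"]:
    ob=[]
    for n in cs:
        r=bot.pinpoint(cs[n],q)
        if r: print(q,n,np.round(r[0]["centre"],1),round(r[0]["confidence"],2)); 
        if r and r[0]["confidence"]>.4: ob.append((cs[n],np.array(r[0]["centre"])))
    if len(ob)>1:
        X,e=tri(ob);print("  ->",np.round(X,4),np.round(e,1))
for n in cs: print(n,np.round(-np.array(cs[n]["R"]).T@cs[n]["t"],3))
s=bot.read_state();print(s["time_s"],s["force"],np.round(s["tcp_rot"],3).tolist())
E
python3 a.py
```

```text
pics
panel_mid scene [384.1 196.1] 0.83
panel_mid top [388.4 224.5] 0.71
  -> [0.5752 0.0659 0.0692] [0.5 0.4]
panel scene [384.  195.1] 0.58
panel top [386.3 225. ] 0.7
  -> [0.5723 0.0699 0.075 ] [0.3 0.2]
rack scene [380.8 228.3] 0.89
rack top [382.1 230.7] 0.68
  -> [0.5749 0.0677 0.0028] [0.3 0.3]
rack_foot scene [378.6 219.3] 0.92
rack_foot top [378.5 231.8] 0.85
  -> [0.5666 0.0796 0.0337] [0.3 0.2]
easel_corner scene [274.  285.2] 0.89
easel_corner top [278.4 256.7] 0.69
  -> [0.5146 0.282  0.0329] [1.2 0.8]
easel scene [297.9 305.6] 0.96
easel top [287.8 271.7] 0.68
  -> [0.4858 0.262  0.0086] [0.6 0.4]
scene [-0.026  0.5    0.673]
top [0.4   0.199 0.91 ]
wrist [ 0.252 -0.576  0.384]
1.2 [-0.53951282  0.62793345  0.15967032] [[0.955, 0.297, -0.0], [0.297, -0.955, 0.0], [-0.0, -0.0, -1.0]]
```

View picture.

Run:
```python
import cv2,numpy as np
a=cv2.imread("pics/a_scene.png")[120:400,160:520];b=cv2.imread("pics/a_top.png")[130:410,200:560]
cv2.imwrite("pics/a2.png",cv2.resize(np.vstack([a,b]),None,fx=1.07*1,fy=1.07))
cv2.imwrite("pics/a3.png",cv2.resize(a,None,fx=2.2,fy=2.1)); cv2.imwrite("pics/a4.png",cv2.resize(b,None,fx=2.2,fy=2.1))
```

```text
(no output)
```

View pics/a3.png

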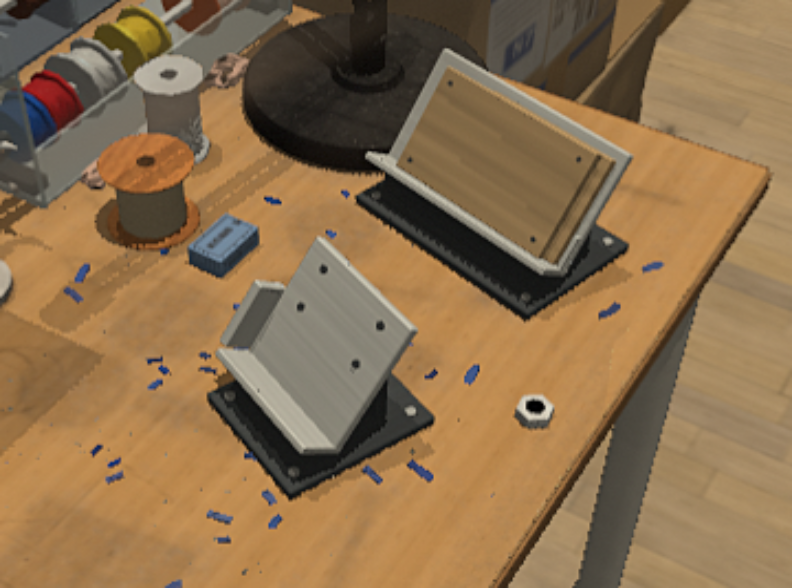

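View pics/a4.png

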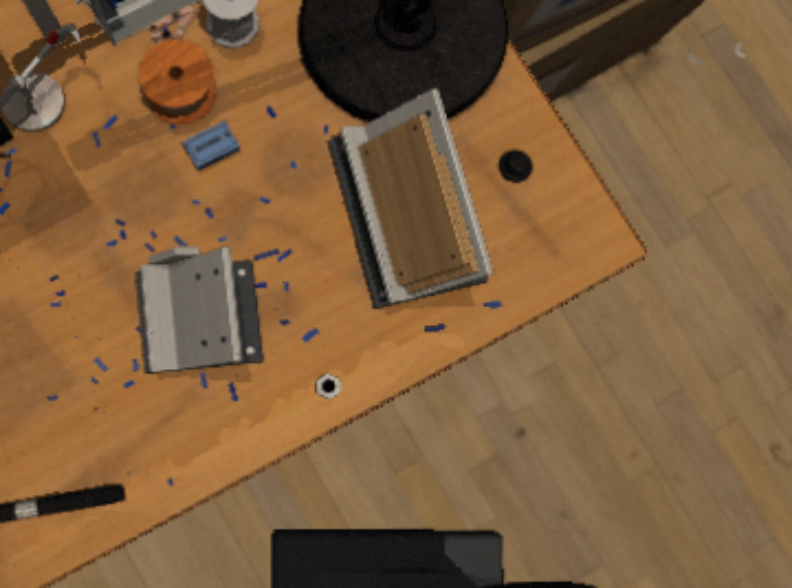

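View pics/a.png

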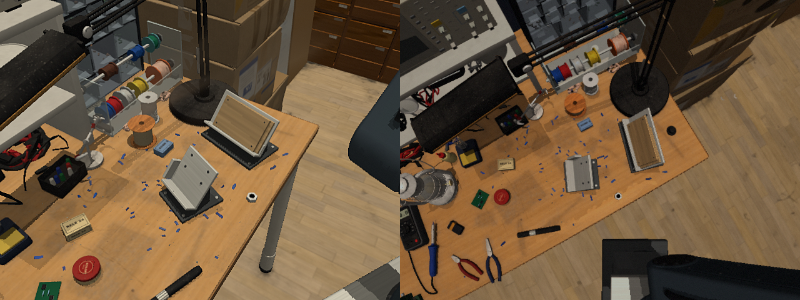

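```bash
cat > fit.py <<'E'
from h import *
import glob
from scipy.optimize import least_squares
c55,s55=np.cos(np.radians(55)),np.sin(np.radians(55))
def axes(p):
    a=np.array([np.cos(p),np.sin(p),0]);r=np.array([np.sin(p),-np.cos(p),0]);z=np.array([0,0,1.])
    return a,c55*r+s55*z,-s55*r+c55*z   # along, upslope, normal
def pt(q,x,h,n):
    a,u,m=axes(q[2]);return np.array([q[0],q[1],.032])+a*x+u*h+m*n
E
cat > b.py <<'E'
from fit import *
cs={n:bot.capture(n) for n in("scene","top")}
S=lambda x,y:("scene",(160+x/2.2,120+y/2.1));T=lambda x,y:("top",(200+x/2.2,130+y/2.1))
L=.0875
rack=[(S(446,50),(L,.093,-.004)),(S(630,157),(-L,.093,-.004)),(S(368,155),(L,0,.026)),(S(550,272),(-L,0,.026)),
(T(435,92),(L,.093,-.004)),(T(490,272),(-L,.093,-.004)),(T(343,128),(L,0,.026)),(T(385,303),(-L,0,.026)),
(("scene",(378.6,219.3)),(0,0,0)),(("top",(378.5,231.8)),(0,0,0))]
easel=[(S(318,238),(0,.093,-.004)),(S(415,330),(-.1,.093,-.004)),(S(218,353),(0.008,0,.026)),(S(307,451),(-.1,0,.026)),
(T(229,250),(0.008,.093,-.004)),(T(240,362),(-.1,.093,-.004)),(T(139,267),(.008,0,.026)),(T(148,372),(-.1,0,.026)),
(("scene",(274,285.2)),(0,0,0)),(("top",(278.4,256.7)),(0,0,0))]
for nm,o,x0 in(("rack",rack,(.567,.08,.2)),("easel",easel,(.515,.282,.1))):
    f=lambda q:np.concatenate([proj(cs[k[0]],pt(q,*P))[0]-k[1] for k,P in o])
    r=least_squares(f,x0,loss="soft_l1");print(nm,np.round(r.x,4),np.round(f(r.x).reshape(-1,2),1).tolist())
    if nm=="rack": q=r.x
# panel slide: near end, at z=16 front; h=.085
for k,h in((S(601,153),.085),(S(545,262),0.0),(T(470,262),.085)):
    f=lambda x:proj(cs[k[0]],pt(q,x[0],h,.016))[0]-k[1]
    r=least_squares(f,[-.07]);print("near end x",r.x,f(r.x))
a,u,m=axes(q[2])
for n,px in(("scene",(384.1,196.1)),("top",(388.4,224.5))):
    f=lambda x:proj(cs[n],pt(q,x[0],.0425,.012))[0]-px
    r=least_squares(f,[0]);print("mid x",r.x,f(r.x))
# lamp base: rim & pole
for k in(T(403,120),T(300,30),T(508,30)):print("lamp rim z=.02",atz(cs["top"],k[1],.02))
E
python3 b.py
```

```text
rack [0.5682 0.0845 0.2598] [[0.5, -0.2], [2.5, 0.0], [0.1, -1.1], [-1.0, -0.7], [-0.2, -0.8], [0.7, 2.2], [-0.5, 0.2], [3.4, 0.8], [-3.5, 1.1], [-2.4, -0.5]]
easel [0.5135 0.285  0.1171] [[2.2, -0.1], [1.8, 0.7], [-2.2, -5.4], [0.0, -0.3], [-1.4, -4.8], [-0.5, 0.6], [1.2, -4.2], [1.9, 0.8], [-0.4, 1.9], [-2.2, 0.2]]
near end x [-0.07347407] [-0.57446853  0.9466758 ]
near end x [-0.07758256] [-0.50501799  0.73850135]
near end x [-0.07112011] [-2.990638    0.85249927]
mid x [-0.00106803] [-0.11030615  0.1709641 ]
mid x [0.00055075] [-2.33749611  0.65950992]
lamp rim z=.02 [0.66453775 0.06721095 0.02      ]
lamp rim z=.02 [0.75764592 0.16552896 0.02      ]
lamp rim z=.02 [ 0.76153539 -0.03681003  0.02      ]
```

The pictures show the rack at crop (340–490, 90–305) in the top view, with the lamp base just beyond its far end and the stop-ended easel to its left. The scene view agrees. I'm moving above the stands for a close look.

Call:
play_rows:
  moves:
    - [[30,-37,-4,0,0,0],[30,-37,-4,0,0,0],[30,-37,-4,0,0,0],[30,-37,-4,0,0,0],[30,-37,-4,0,0,0]]
  fingers: -1

```text
time_s: 1.8
position: [0.2744, -0.3738, 0.2568]
tcp_rot: [[0.955, 0.297, 0.0], [0.297, -0.955, -0.0], [0.0, 0.0, -1.0]]
force: [0.6, 0.8, 0.5]
opening: 0.627
grasp_force: 0.0
```

Call:
play_rows:
  moves:
    - [[30,-37,-4,0,0,0],[30,-37,-4,0,0,0],[30,-37,-4,0,0,0],[30,-37,-4,0,0,0],[30,-37,-4,0,0,0]]

```text
time_s: 2.3
position: [0.3627, -0.1526, 0.2771]
tcp_rot: [[0.955, 0.297, 0.001], [0.297, -0.955, -0.001], [0.001, 0.001, -1.0]]
force: [1.0, 0.5, 0.1]
opening: 0.174
grasp_force: 0.0
```

Call:
play_rows:
  moves:
    - [[30,-37,-4,0,0,0],[30,-37,-4,0,0,0],[30,-37,-4,0,0,0],[30,-37,-4,0,0,0],[10,-20,-4,0,0,0]]

```text
time_s: 2.8
position: [0.4378, 0.0479, 0.2972]
tcp_rot: [[0.954, 0.3, 0.002], [0.3, -0.954, 0.001], [0.002, -0.0, -1.0]]
force: [0.0, -0.5, 0.9]
opening: 0.004
grasp_force: 0.0
```

```bash
cat > look.py <<'E'
from h import *
import sys
c=bot.capture("wrist");cv2.imwrite(f"pics/{sys.argv[1]}.png",c["image"])
s=bot.read_state();print(s["time_s"],np.round(s["position"],4),np.round(s["joint_positions"],1),np.round(s["tcp_rot"],3).tolist())
import pickle;pickle.dump({k:c[k] for k in("fx","fy","cx","cy","distortion","R","t")},open("w.pkl","wb"))
for q in sys.argv[2:]:
    for r in bot.pinpoint(c,q)[:2]: print(q,np.round(r["centre"],1),round(r["confidence"],2))
E
sleep 0; python3 look.py w1 panel_mid short_panel_mid rack_foot easel_corner
```

```text
2.85 [0.4377 0.0495 0.2976] [ -8.3  11.1 102.7   0.2  66.1  64.1] [[0.954, 0.301, 0.003], [0.301, -0.954, 0.003], [0.004, -0.002, -1.0]]
panel_mid [339.8  88.5] 0.79
rack_foot [322.8  91.4] 0.94
easel_corner [140.6  86. ] 0.87
```

View pics/w1.png

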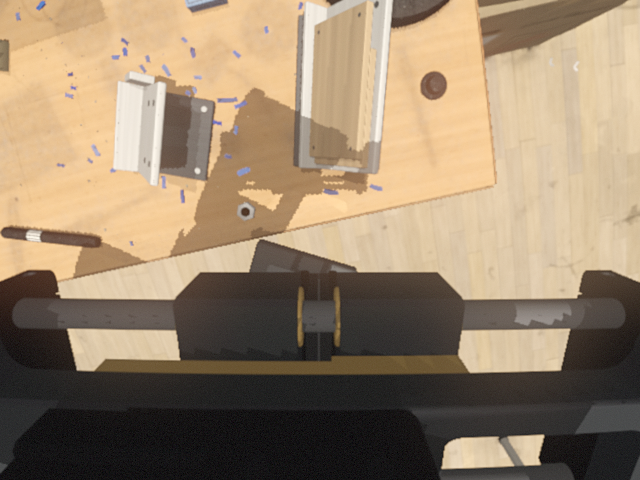

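```bash
python3 - <<'E'
s=open('b.py').read()
s=s.replace('cs={n:bot.capture(n) for n in("scene","top")}','import pickle\ncs={n:bot.capture(n) for n in("scene","top")};cs["w"]=pickle.load(open("w.pkl","rb"));W=lambda x,y:("w",(x,y))')
s=s.replace('(("scene",(378.6','(W(379,173),(-L,.093,-.004)),(W(303,168),(-L,0,.026)),(W(322.8,91.4),(0,0,0)),(("scene",(378.6').replace('(("scene",(274,','(W(165,83),(0,.093,-.004)),(W(156,184),(-.1,.093,-.004)),(W(115,173),(-.1,0,.026)),(W(140.6,86),(0,0,0)),(("scene",(274,')
s=s.replace('(S(218,353),(0.008,0,.026)),','').replace('(T(139,267),(.008,0,.026)),','').replace('(T(229,250),(0.008','(T(229,250),(0.0')
s=s.replace('((S(601','((W(315,156),0.),(W(358,166),.085),(S(601').replace('for n,px in(','for n,px in(("w",(339.8,88.5)),')
open('b.py','w').write(s)
E
python3 b.py
```

```text
rack [0.57   0.0837 0.2704] [[-0.4, -0.9], [2.3, -1.3], [-0.4, -1.6], [-0.7, -1.9], [-0.4, -1.9], [1.5, 0.8], [-0.5, -0.5], [4.3, -0.1], [-1.0, 2.0], [-0.4, 1.3], [0.7, 0.7], [-3.7, 0.3], [-2.0, -1.4]]
easel [0.5149 0.285  0.1225] [[1.5, -0.9], [1.5, -0.3], [-0.1, -1.3], [-1.0, -1.5], [-0.2, -0.4], [2.2, 0.1], [-1.6, 0.1], [-0.3, 3.0], [-0.4, -2.4], [3.3, 1.1], [-0.9, 1.2], [-2.2, -0.6]]
near end x [-0.07208633] [-4.90293345 -0.13670349]
near end x [-0.07929627] [0.10904177 0.00658785]
near end x [-0.07466772] [-0.08217678  0.13822372]
near end x [-0.07834478] [ 0.07289731 -0.10886977]
near end x [-0.07301554] [-1.9780818   0.58695576]
mid x [-0.0027166] [-1.735561   -0.07569574]
mid x [-0.00227205] [ 0.19502658 -0.30860342]
mid x [-0.00113142] [-1.74925105  0.51401199]
lamp rim z=.02 [0.66453775 0.06721095 0.02      ]
lamp rim z=.02 [0.75764592 0.16552896 0.02      ]
lamp rim z=.02 [ 0.76153539 -0.03681003  0.02      ]
```

```bash
cat > plan.py <<'E'
from fit import *
from scipy.spatial.transform import Rotation as Ro
RACK=(.570,.0835,.268);EASEL=(.5149,.285,.1225)
def Rt(yaw,tilt):
    a,u,m=axes(yaw);r=np.array([a[1],-a[0],0]);d=np.array([0,0,-1.])
    t=np.radians(tilt);y=r*np.cos(t)+d*np.sin(t);return np.column_stack([a,y,np.cross(a,y)])
def chain(wps,start=None):
    s=bot.read_state();p,R=(np.array(s["position"]),np.array(s["tcp_rot"])) if start is None else start
    print("t",s["time_s"],"F",np.round(s["force"],1),"j",np.round(s["joint_positions"],0))
    for P,Q in wps:
        d=R.T@(P-p)*1000;w=Ro.from_matrix(R.T@Q).as_rotvec()
        d2=Q.T@(P-p)*1000
        print("tgt",np.round(P,3),"shift(before turn)",np.round(d,1),"shift(after turn)",np.round(d2,1),"turn",np.round(w,3));p,R=P,Q
def push(x,h=.036,n=.0115,back=0.,tilt=-35):
    Q=Rt(RACK[2],tilt);return pt(RACK,x,h,n)-.015*Q[:,1]-(.014+back)*Q[:,2],Q
E
python3 -c "
from plan import *
chain([push(.0865,back=.10),push(.0865),push(.022)])"
```

```text
t 3.15 F [ 0.  -0.9 -0.2] j [ -9.  11. 103.  -0.  66.  64.]
tgt [0.636 0.17  0.153] shift(before turn) [228.4 -62.2 143.3] shift(after turn) [ 226.2 -139.2   77.7] turn [-0.611 -0.009  0.031]
tgt [0.651 0.115 0.071] shift(before turn) [ -0.  -0. 100.] shift(after turn) [ -0.  -0. 100.] turn [0. 0. 0.]
tgt [0.589 0.098 0.071] shift(before turn) [-64.5  -0.   -0. ] shift(after turn) [-64.5  -0.   -0. ] turn [0. 0. 0.]
```

Call:
play_rows:
  moves:
    - [[40,-15,0,-0.122,-0.002,0.006],[40,-15,0,-0.122,-0.002,0.006],[40,-15,0,-0.122,-0.002,0.006],[40,-15,0,-0.122,-0.002,0.006],[40,-15,0,-0.122,-0.002,0.006]]

```text
time_s: 3.65
position: [0.6095, 0.1703, 0.2791]
tcp_rot: [[0.964, 0.216, 0.155], [0.265, -0.788, -0.556], [0.002, 0.577, -0.817]]
force: [0.9, -0.1, -0.5]
opening: 0.001
grasp_force: 0.0
```

```bash
python3 -c "
from plan import *
chain([push(.0865,back=.10)])"
```

```text
t 3.65 F [ 0.9 -0.1 -0.5] j [ 21.  33.  78. -36.  76. 107.]
tgt [0.636 0.17  0.153] shift(before turn) [ 25.1 -67.3 107.1] shift(after turn) [ 25.4 -66.9 107.3] turn [ 0.004 -0.002 -0.001]
```

Call:
play_rows:
  moves:
    - [[8,-22,36,0,0,0],[8,-22,36,0,0,0],[8,-22,35,0,0,0],[0,0,0,0,0,0]]

```text
time_s: 4.05
position: [0.6295, 0.167, 0.1453]
tcp_rot: [[0.964, 0.225, 0.14], [0.264, -0.788, -0.556], [-0.015, 0.573, -0.82]]
force: [-1.3, 0.4, -1.0]
opening: 0.004
grasp_force: 0.0
```

```bash
python3 -c "
from plan import *
chain([push(.0865,back=.10)])"; python3 look.py w2 panel_mid rack_foot
```

```text
t 4.05 F [-1.3  0.4 -1. ] j [ 20.  44.  81. -39.  65. 114.]
tgt [0.636 0.17  0.153] shift(before turn) [ 6.9  3.  -7.3] shift(after turn) [ 7.1  3.  -7.2] turn [-0.001  0.012  0.008]
4.1 [0.631  0.1675 0.1493] [ 19.7  43.4  80.5 -38.9  65.5 113.8] [[0.964, 0.222, 0.145], [0.265, -0.789, -0.555], [-0.009, 0.574, -0.819]]
```

View pics/w2.png

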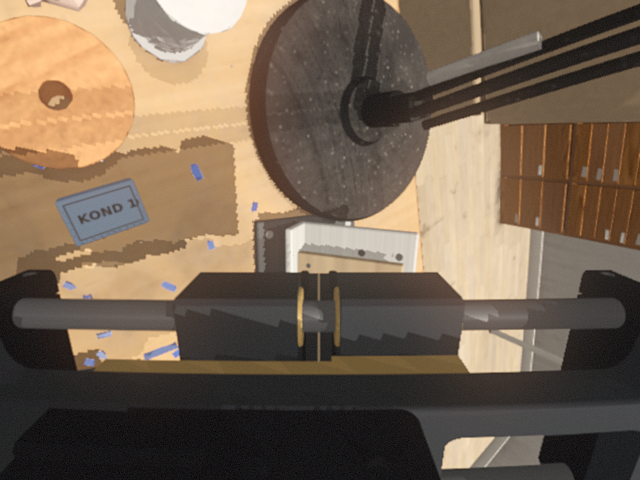

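Run:
```python
from plan import *
import pickle
c=pickle.load(open("w.pkl","rb"))
def onplane(px,n):
    a,u,m=axes(RACK[2]);o,d=ray(c,px);f=pt(RACK,0,0,0);t=(n-(o-f)@m)/(d@m);v=o+t*d-f;return np.round(1000*np.array([v@a,v@u,v@m]),1)
print("back top far",onplane((418,233),0),"ledge?",onplane((290,225),.026),onplane((302,223),0));
for p in((302,249),(350,256),(405,263)):print("panel far",onplane(p,.016))
chain([push(.0865,back=.10)])
```

```text
back top far [89.  92.4  0. ] ledge? [92.5 -1.6 26. ] [88.6 -2.5 -0. ]
panel far [71.   4.1 16. ]
panel far [69.9 44.3 16. ]
panel far [69.5 86.  16. ]
t 4.2 F [-0.1 -0.6  0.6] j [ 20.  43.  80. -39.  66. 114.]
tgt [0.636 0.17  0.153] shift(before turn) [ 2.7 -1.6  0.8] shift(after turn) [ 2.7 -1.6  0.8] turn [-0.    -0.002  0.   ]
```

Call:
play_rows:
  moves:
    - [[3,-1,35,0,0,0],[0,0,35,0,0,0],[0,0,20,0,0,0],[0,0,8,0,0,0],[0,0,0,0,0,0]]

```text
time_s: 4.7
position: [0.6512, 0.1168, 0.074]
tcp_rot: [[0.964, 0.217, 0.154], [0.266, -0.79, -0.552], [0.002, 0.573, -0.819]]
force: [-0.5, 0.5, 0.0]
opening: 0.004
grasp_force: 0.0
```

```bash
python3 -c "
from plan import *
c=bot.capture('wrist');c=bot.capture('wrist')
chain([push(.0865),push(.0165)])"
```

```text
t 4.8 F [0.1 0.8 0.9] j [ 15.  49.  83. -44.  56. 117.]
tgt [0.651 0.115 0.071] shift(before turn) [-1.3  0.1  4.4] shift(after turn) [-1.3  0.1  4.4] turn [-0.001 -0.005  0.   ]
tgt [0.584 0.097 0.071] shift(before turn) [-70.  -0.  -0.] shift(after turn) [-70.  -0.  -0.] turn [0. 0. 0.]
```

Call:
play_rows:
  moves:
    - [[0,0,4,0,0,0],[-4,0,0,0,0,0],[-4,0,0,0,0,0],[-6,0,0,0,0,0],[-6,0,0,0,0,0]]

```text
time_s: 5.3
position: [0.6319, 0.1105, 0.0691]
tcp_rot: [[0.963, 0.219, 0.155], [0.269, -0.79, -0.551], [0.002, 0.573, -0.82]]
force: [1.5, 0.6, -0.1]
opening: 0.008
grasp_force: 1.1
```

Call:
play_rows:
  moves:
    - [[-6,0,0,0,0,0],[-6,0,0,0,0,0],[-6,0,0,0,0,0],[-6,0,0,0,0,0],[-4,0,0,0,0,0]]

```text
time_s: 5.8
position: [0.6038, 0.1022, 0.0686]
tcp_rot: [[0.964, 0.22, 0.152], [0.267, -0.79, -0.552], [-0.001, 0.573, -0.82]]
force: [1.8, 2.3, 1.3]
opening: 0.008
grasp_force: 1.0
```

```bash
cat > chk.py <<'E'
from plan import *
import sys
cs={n:bot.capture(n) for n in("scene","top")}
for n in cs:
    r=bot.pinpoint(cs[n],"panel_mid")
    if r:
        f=lambda x:proj(cs[n],pt(RACK,x[0],x[1],.012))[0]-r[0]["centre"]
        print(n,round(r[0]["confidence"],2),np.round(least_squares(f,[0,.0425]).x,4))
a=cs["scene"]["image"][120:300,300:520];b=cs["top"]["image"][140:320,330:480]
cv2.imwrite(f"pics/{sys.argv[1]}.png",np.hstack([cv2.resize(a,(460,376)),cv2.resize(b,(313,376))]))
E
python3 chk.py c1; python3 -c "
from plan import *
chain([push(.0215)])"
```

```text
scene 0.82 [-0.0427  0.0441]
top 0.82 [-0.0413  0.0398]
t 6.0 F [ 0.5 -0.4  0.6] j [ 15.  47.  91. -46.  52. 122.]
tgt [0.588 0.098 0.071] shift(before turn) [-15.7   1.2  -2.3] shift(after turn) [-15.7   1.2  -2.3] turn [-0.     0.002  0.003]
```

View pics/c1.png

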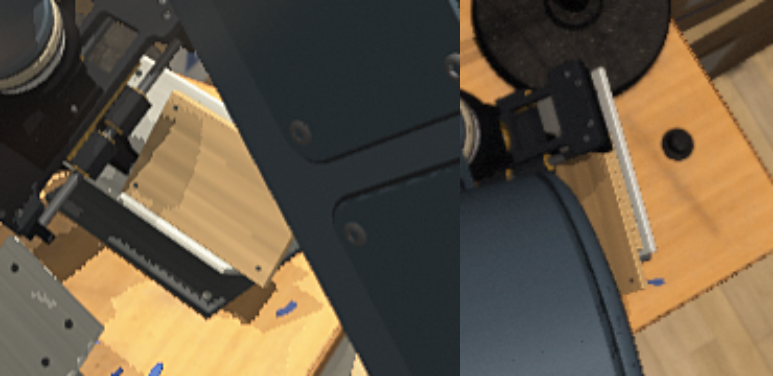

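Call:
play_rows:
  moves:
    - [[0,0,-3,0,0,0],[-5,0,0,0,0,0],[-5,0,0,0,0,0],[-6,0,0,0,0,0],[0,0,0,0,0,0]]

```text
time_s: 6.5
position: [0.5874, 0.0995, 0.0711]
tcp_rot: [[0.964, 0.22, 0.151], [0.267, -0.789, -0.553], [-0.002, 0.573, -0.82]]
force: [1.0, -0.0, 0.2]
opening: 0.009
grasp_force: 0.0
```

```bash
python3 chk.py c2; python3 -c "
from plan import *
chain([push(.0215)])"
```

```text
scene 0.88 [-0.0606  0.0419]
top 0.62 [-0.0595  0.047 ]
t 6.7 F [ 0.5 -0.   0.5] j [ 15.  46.  93. -47.  51. 123.]
tgt [0.588 0.098 0.071] shift(before turn) [-0.6  1.2  1. ] shift(after turn) [-0.6  1.2  1. ] turn [-0.001 -0.     0.002]
```

Call:
play_rows:
  moves:
    - [[8,0,-3,0,0,0],[0,0,-35,0,0,0],[0,0,-45,0,0,0],[0,0,-45,0,0,0],[0,0,-30,0,0,0]]

```text
time_s: 7.2
position: [0.5733, 0.1915, 0.2036]
tcp_rot: [[0.963, 0.218, 0.156], [0.269, -0.791, -0.55], [0.003, 0.572, -0.82]]
force: [0.9, 0.4, -0.5]
opening: 0.004
grasp_force: 0.0
```

```bash
cat >> plan.py <<'E'
def grab(x,h=.055,n=.012,back=0.,S=RACK,tilt=35):
    Q=Rt(S[2],tilt);return pt(S,x,h,n)+(.005-back)*Q[:,2],Q
E
python3 chk.py c3;python3 -c "
from plan import *
chain([grab(-.108,back=.12),grab(-.108)])"
```

```text
scene 0.98 [-0.0584  0.0408]
top 0.59 [-0.0659  0.0455]
t 7.4 F [ 0.5 -0.5 -0.1] j [ 23.  37.  85. -38.  68. 116.]
tgt [ 0.489 -0.03   0.178] shift(before turn) [-139.2  141.8  126.8] shift(after turn) [-138.6  168.3  -89.9] turn [ 1.221e+00 -1.000e-03  4.000e-03]
tgt [0.471 0.037 0.08 ] shift(before turn) [  0.  -0. 120.] shift(after turn) [  0.  -0. 120.] turn [0. 0. 0.]
```

View pics/c3.png

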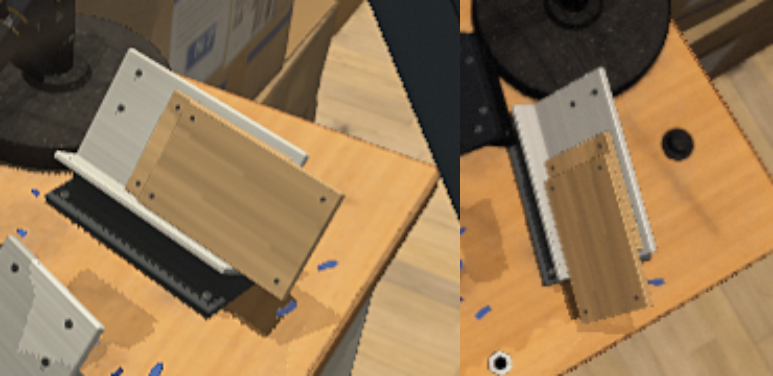

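Call:
play_rows:
  moves:
    - [[-15,0,-10,0.136,0,0],[-15,0,-10,0.136,0,0],[-15,0,-10,0.136,0,0],[-15,0,0,0.136,0,0],[-15,0,0,0.136,0,0]]
  fingers: 0

```text
time_s: 7.9
position: [0.4957, 0.1814, 0.2266]
tcp_rot: [[0.964, 0.266, -0.021], [0.266, -0.961, 0.072], [-0.001, -0.075, -0.997]]
force: [-0.0, -0.6, -1.0]
opening: 0.373
grasp_force: 0.0
```

Call:
play_rows:
  moves:
    - [[-15,0,0,0.136,0,0],[-15,0,0,0.136,0,0],[-15,0,0,0.136,0,0],[-15,0,0,0.133,0,0],[0,0,0,0,0,0]]

```text
time_s: 8.4
position: [0.437, 0.1632, 0.2246]
tcp_rot: [[0.965, 0.208, -0.157], [0.26, -0.79, 0.555], [-0.009, -0.577, -0.817]]
force: [-0.3, 1.1, -0.5]
opening: 0.496
grasp_force: 0.0
```

```bash
python3 -c "
from plan import *
chain([grab(-.108,back=.12)])"
```

```text
t 8.4 F [-0.3  1.1 -0.5] j [-13.  25. 106.  32.  71.  45.]
tgt [ 0.489 -0.03   0.178] shift(before turn) [  0.4 189.9 -77.2] shift(after turn) [ -0.9 190.3 -76.5] turn [-0.004  0.005 -0.009]
```

Call:
play_rows:
  moves:
    - [[0,25,-40,0,0,0],[0,40,-25,0,0,0],[0,45,-12,0,0,0],[0,45,0,0,0,0],[0,35,0,0,0,0]]

```text
time_s: 8.9
position: [0.4928, -0.0287, 0.1795]
tcp_rot: [[0.964, 0.217, -0.153], [0.266, -0.791, 0.551], [-0.002, -0.571, -0.821]]
force: [-0.3, 0.2, 0.1]
opening: 0.503
grasp_force: 0.0
```

Call:
play_rows:
  moves:
    - [[0,0,0,0,0,0]]

```text
time_s: 9.0
position: [0.493, -0.0297, 0.178]
tcp_rot: [[0.965, 0.213, -0.154], [0.263, -0.792, 0.551], [-0.004, -0.572, -0.82]]
force: [0.2, 0.0, 0.0]
opening: 0.501
grasp_force: 0.0
```

```bash
python3 look.py w3 panel_mid; python3 -c "
from plan import *
chain([grab(-.108,back=.12),grab(-.108)])"
```

```text
9.05 [ 0.4922 -0.0275  0.1795] [-30.6  34.6  95.7  24.   77.7  33.1] [[0.964, 0.215, -0.155], [0.265, -0.79, 0.553], [-0.004, -0.574, -0.819]]
t 9.1 F [-0.1  1.2 -0.7] j [-30.  34.  96.  24.  78.  33.]
tgt [ 0.489 -0.03   0.178] shift(before turn) [-3.5  3.4  0.4] shift(after turn) [-3.5  3.4  0.4] turn [-0.001  0.003 -0.   ]
tgt [0.471 0.037 0.08 ] shift(before turn) [  0.  -0. 120.] shift(after turn) [  0.  -0. 120.] turn [0. 0. 0.]
```

View pics/w3.png

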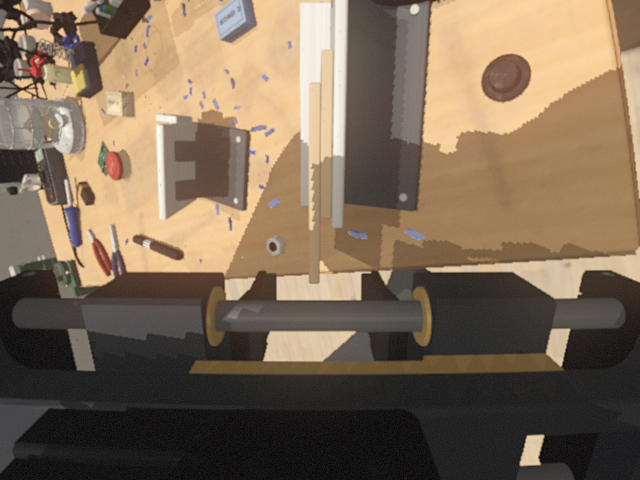

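Run:
```python
from plan import *
import pickle
c=pickle.load(open("w.pkl","rb"))
for l,P in(("panel near (314,283)",(-.1295,.085,.012)),("panel far (314,83)",(.0105,.085,.012)),("short near",(-.08,.085,.004)),("back near (338,228)",(-.0875,.093,-.004))):print(l,proj(c,pt(RACK,*P)))
Q=Rt(EASEL[2],0)
for l,P in(("easel back near (163,218)",(-.1,.093,-.004)),("far (160,117)",(0,.093,-.004))):print(l,proj(c,pt(EASEL,*P)))
s=bot.read_state();p=np.array(s["position"]);z=np.array(s["tcp_rot"])[:,2]
print("tcp axis",proj(c,[p+z*.05,p+z*.1]))
```

```text
panel near (314,283) [[317.51457435 283.13731144]]
panel far (314,83) [[316.34053254  79.73609494]]
short near [[328.46601962 217.66752313]]
back near (338,228) [[340.39215623 230.56639168]]
easel back near (163,218) [[163.2429012  221.65905713]]
far (160,117) [[159.96821021 125.46649032]]
tcp axis [[311.54763492 267.63927469]
 [312.71289906 245.90955489]]
```

Call:
play_rows:
  moves:
    - [[-3,2,30,0,0,0],[0,0,35,0,0,0],[0,0,30,0,0,0],[0,0,20,0,0,0],[0,0,5,0,0,0]]

```text
time_s: 9.6
position: [0.4689, 0.0406, 0.0815]
tcp_rot: [[0.963, 0.219, -0.159], [0.271, -0.788, 0.553], [-0.004, -0.576, -0.818]]
force: [-0.8, -0.9, -0.3]
opening: 0.502
grasp_force: 0.0
```

```bash
python3 -c "
from plan import *
bot.capture('wrist')
chain([grab(-.108,n=.0135)])"
```

```text
t 9.65 F [-0.3  0.1  0.4] j [-25.  42. 104.  29.  62.  29.]
tgt [0.471 0.038 0.081] shift(before turn) [ 0.3  2.4 -0.5] shift(after turn) [ 0.3  2.4 -0.5] turn [-0.002  0.006  0.003]
```

Call:
play_rows:
  moves:
    - [[0,2,0,0,0,0],[0,0,0,0,0,0],[0,0,0,0,0,0],[0,0,0,0,0,0],[0,0,0,0,0,0]]
  fingers: -1

```text
time_s: 10.15
position: [0.4717, 0.0357, 0.0811]
tcp_rot: [[0.964, 0.219, -0.153], [0.267, -0.789, 0.553], [0.0, -0.574, -0.819]]
force: [-1.3, 0.5, 2.7]
opening: 0.131
grasp_force: 1.2
```

Call:
play_rows:
  moves:
    - [[0,0,0,0,0,0],[0,0,0,0,0,0],[0,0,0,0,0,0]]

```text
time_s: 10.45
position: [0.4712, 0.0371, 0.082]
tcp_rot: [[0.964, 0.218, -0.154], [0.267, -0.787, 0.556], [-0.0, -0.577, -0.817]]
force: [-0.6, 1.5, 6.6]
opening: 0.088
grasp_force: 29.8
```

```bash
python3 -c "
from plan import *
chain([grab(-.108,n=.0135)])"
```

```text
t 10.45 F [-0.6  1.5  6.6] j [-26.  42. 104.  29.  62.  28.]
tgt [0.471 0.038 0.081] shift(before turn) [-0.4  0.   1.6] shift(after turn) [-0.4  0.   1.6] turn [-0.004  0.002  0.002]
```

Call:
play_rows:
  moves:
    - [[0,-3,-1,0,0,0],[0,-8,-2,0,0,0],[0,-15,-8,0,0,0],[0,-15,-25,0,0,0],[0,-10,-35,0,0,0]]

```text
time_s: 10.95
position: [0.4692, 0.0386, 0.1685]
tcp_rot: [[0.963, 0.218, -0.159], [0.269, -0.788, 0.554], [-0.005, -0.576, -0.818]]
force: [0.2, 0.2, -1.1]
opening: 0.09
grasp_force: 29.9
```

Call:
play_rows:
  moves:
    - [[0,0,-35,0,0,0],[0,0,-35,0,0,0],[0,0,-20,0,0,0],[0,0,0,0,0,0]]

```text
time_s: 11.35
position: [0.4869, -0.0145, 0.2437]
tcp_rot: [[0.964, 0.221, -0.148], [0.266, -0.792, 0.55], [0.004, -0.569, -0.822]]
force: [1.0, 0.5, -1.1]
opening: 0.089
grasp_force: 29.9
```

```bash
python3 -c "
from plan import *
chain([grab(-.135,n=.024,back=.09,S=EASEL),grab(-.135,n=.024,back=.01,S=EASEL)])"; python3 look.py w4 easel_corner panel_mid short_panel_mid; python3 chk.py c4
```

```text
t 11.35 F [ 1.   0.5 -1.1] j [-30.  28.  94.  24.  84.  36.]
tgt [0.388 0.208 0.16 ] shift(before turn) [ -36.1 -150.8  205.5] shift(after turn) [ -70.6 -143.3  201.9] turn [0.005 0.08  0.122]
tgt [0.383 0.254 0.095] shift(before turn) [ 0. -0. 80.] shift(after turn) [ 0. -0. 80.] turn [0. 0. 0.]
11.4 [ 0.4854 -0.0132  0.2424] [-29.7  28.5  94.6  24.   83.7  36.4] [[0.964, 0.219, -0.152], [0.267, -0.791, 0.551], [0.001, -0.572, -0.82]]
short_panel_mid [378.2 143.7] 0.76
short_panel_mid [408.2 114.8] 0.51
scene 0.88 [-0.0369  0.2043]
top 0.63 [-0.0523  0.1689]
```

View pics/w4.png

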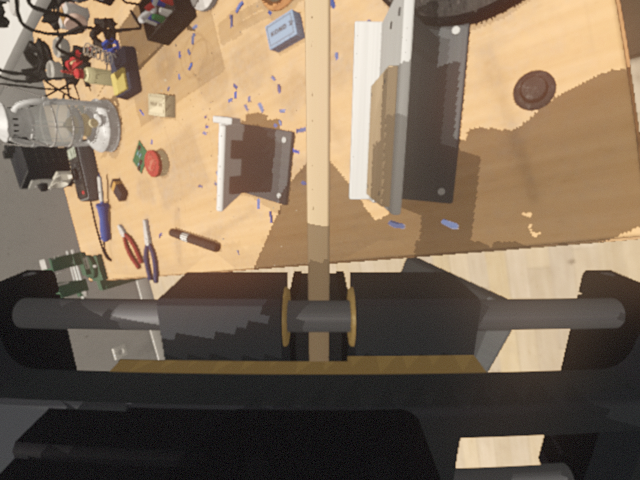

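Call:
play_rows:
  moves:
    - [[-11,-29,20,0.001,0.016,0.024],[-11,-29,25,0.001,0.016,0.024],[-11,-29,30,0.001,0.016,0.024],[-11,-29,30,0.001,0.016,0.024],[-11,-29,30,0.001,0.016,0.024]]

```text
time_s: 12.25
position: [0.3892, 0.1688, 0.2146]
tcp_rot: [[0.992, 0.098, -0.076], [0.124, -0.81, 0.573], [-0.005, -0.578, -0.816]]
force: [-0.2, 0.8, -1.8]
opening: 0.09
grasp_force: 30.0
```

Call:
play_rows:
  moves:
    - [[0,0,0,0,0,0],[0,0,0,0,0,0]]

```text
time_s: 12.45
position: [0.3893, 0.1685, 0.2148]
tcp_rot: [[0.992, 0.102, -0.078], [0.128, -0.81, 0.572], [-0.005, -0.578, -0.816]]
force: [0.1, -0.1, -0.6]
opening: 0.089
grasp_force: 30.0
```

```bash
python3 -c "
from plan import *
chain([grab(-.135,n=.024,back=.09,S=EASEL),grab(-.135,n=.024,back=.01,S=EASEL)])"; python3 look.py w5 easel_corner panel_mid
python3 - <<'E'
from plan import *
a=cv2.imread("pics/w5.png")
c=bot.capture("scene");t=bot.capture("top")
b=c["image"][120:400,140:460];d=t["image"][150:390,200:440]
cv2.imwrite("pics/m5.png",np.vstack([np.hstack([cv2.resize(a,(400,300)),cv2.resize(b,(343,300))]),np.hstack([cv2.resize(d,(300,300)),np.zeros((300,443,3),np.uint8)])]))
E
```

```text
t 12.45 F [ 0.1 -0.1 -0.6] j [-15.  22. 116.  37.  63.  44.]
tgt [0.388 0.208 0.16 ] shift(before turn) [ 4.5 -1.  67.2] shift(after turn) [ 3.9 -1.3 67.2] turn [-0.005  0.008  0.002]
tgt [0.383 0.254 0.095] shift(before turn) [ 0. -0. 80.] shift(after turn) [ 0. -0. 80.] turn [0. 0. 0.]
12.5 [0.3907 0.1675 0.2149] [-15.5  21.9 115.9  36.6  63.   44.2] [[0.992, 0.102, -0.076], [0.127, -0.81, 0.572], [-0.003, -0.577, -0.817]]
easel_corner [342.  77.] 0.76
```

View pics/m5.png

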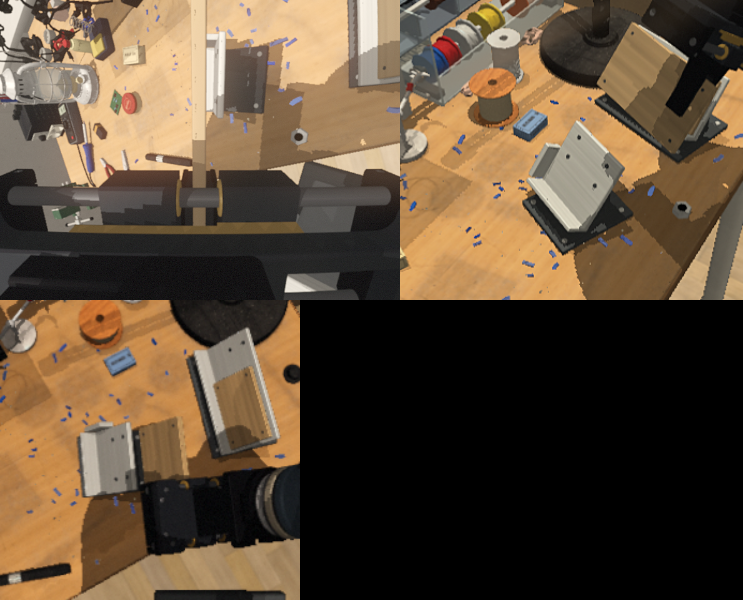

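Run:
```python
from plan import *
import pickle
c=pickle.load(open("w.pkl","rb"));im=cv2.imread("pics/w5.png")
print("corner",proj(c,pt(EASEL,0,0,0)))
for P in((0,.093,0),(0,.093,-.008),(-.1,.093,0),(-.1,.093,-.008),(.008,.05,.02),(.008,.05,0),(.008,0,.026),(-.1,0,.026)):print(P,np.round(proj(c,pt(EASEL,*P))[0],1))
for y in range(40,200,12):
    print(y," ".join("%d"%g for g in im[y,296:384:4].min(1)))
print("panel top edge far/near in this view (grasp-rel)")
s=bot.read_state();p=np.array(s["position"]);R=np.array(s["tcp_rot"])
for dx in(.119,):
    for dy in(-.004,.004):print(np.round(proj(c,p+R@np.array([dx,dy,-.035]))[0],1),np.round(proj(c,p+R@np.array([dx-.1,dy,-.035]))[0],1))
```

```text
corner [[343.22863911  77.27798631]]
(0, 0.093, 0) [351.8  50.6]
(0, 0.093, -0.008) [363.1  50.6]
(-0.1, 0.093, 0) [348.8 191.3]
(-0.1, 0.093, -0.008) [359.1 191.3]
(0.008, 0.05, 0.02) [323.2  54.6]
(0.008, 0.05, 0) [347.3  54.7]
(0.008, 0, 0.026) [316.6  68.4]
(-0.1, 0, 0.026) [316.6 180.3]
40 145 143 143 170 170 169 169 169 147 155 157 155 151 156 160 157 152 151 153 152 153 154
52 152 149 144 171 170 170 169 168 143 156 156 156 152 142 236 230 186 178 159 160 150 149
64 152 158 148 173 172 170 170 169 144 134 143 141 141 179 236 229 178 100 102 104 102 149
76 152 156 155 174 163 171 169 170 142 174 172 172 170 182 237 229 160 103 103 103 100 102
88 151 145 156 176 170 170 170 171 138 231 228 232 157 184 236 227 143 80 75 78 76 74
100 149 150 152 177 171 171 171 171 138 232 227 231 178 183 238 224 124 77 77 74 72 72
112 153 153 155 176 171 171 170 169 138 231 228 231 180 184 237 223 101 78 73 76 69 71
124 151 149 151 177 140 169 171 170 139 232 227 231 181 190 238 221 90 78 80 74 75 71
136 155 156 155 174 171 168 170 168 137 231 228 224 179 196 229 218 78 78 75 73 74 69
148 152 156 161 174 171 169 168 167 134 230 229 224 178 205 235 216 72 71 71 69 67 66
160 156 173 159 171 170 169 170 167 131 230 229 221 150 144 159 149 72 70 69 72 66 66
172 152 159 158 172 144 171 168 167 128 229 229 214 180 150 157 142 69 74 89 105 102 67
184 154 155 156 172 171 171 169 166 127 150 145 95 118 156 155 135 101 80 146 145 77 76
196 139 145 135 173 170 167 169 166 127 140 100 98 99 99 98 94 93 97 141 138 97 99
panel top edge far/near in this view (grasp-rel)
[311.2 -27.8] [312.4 292.2]
[338.7 -27.7] [334.7 292.2]
```

```bash
cat >> plan.py <<'E'
def put(x,h,n):
    Q=Rt(EASEL[2],35);return pt(EASEL,x,h,n),Q
E
python3 -c "
from plan import *
chain([put(-.132,.112,.016),put(-.132,.064,.016)])"
```

```text
t 12.7 F [-0.   0.  -1.5] j [-16.  22. 116.  37.  63.  44.]
tgt [0.39  0.218 0.133] shift(before turn) [ 5.2  5.4 96.6] shift(after turn) [ 4.8  5.  96.7] turn [-0.004  0.004  0.   ]
tgt [0.387 0.245 0.094] shift(before turn) [ 0. -0. 48.] shift(after turn) [ 0. -0. 48.] turn [0. 0. 0.]
```

Call:
play_rows:
  moves:
    - [[5,5,20,-0.004,0.004,0],[0,0,35,0,0,0],[0,0,35,0,0,0],[0,0,30,0,0,0],[0,0,20,0,0,0]]

```text
time_s: 13.2
position: [0.3861, 0.244, 0.0959]
tcp_rot: [[0.992, 0.099, -0.072], [0.123, -0.813, 0.57], [-0.002, -0.574, -0.819]]
force: [-0.5, 0.0, -1.4]
opening: 0.087
grasp_force: 30.0
```

Call:
play_rows:
  moves:
    - [[0,0,0,0,0,0],[0,0,0,0,0,0]]

```text
time_s: 13.4
position: [0.3863, 0.2434, 0.0974]
tcp_rot: [[0.992, 0.1, -0.072], [0.123, -0.812, 0.57], [-0.001, -0.574, -0.819]]
force: [0.3, 0.7, -1.5]
opening: 0.087
grasp_force: 30.0
```

```bash
cat > st.py <<'E'
from plan import *
cs={n:bot.capture(n) for n in("scene","top")};ob=[]
for n in cs:
    r=bot.pinpoint(cs[n],"panel_mid")
    if r: ob.append((cs[n],np.array(r[0]["centre"])));print(n,round(r[0]["confidence"],2))
a,u,m=axes(EASEL[2])
if len(ob)==2:
    X,e=tri(ob);v=X-pt(EASEL,0,0,0);print("panel mid in easel x,h,n",np.round([v@a,v@u,v@m],4),np.round(e,1))
s=bot.read_state();v=np.array(s["position"])-pt(EASEL,0,0,0);print("tcp x,h,n",np.round([v@a,v@u,v@m],4),"grip",s["opening"],s["grasp_force"])
F=np.array(s["force"]);print("F along a,u,n",np.round([F@a,F@u,F@m],1),"M",np.round(s["moment"],2))
E
python3 st.py;python3 -c "
from plan import *
chain([put(-.132,.052,.016)])"
```

```text
scene 0.56
tcp x,h,n [-0.1323  0.0691  0.0168] grip 0.08920715853919432 29.96648120926693
F along a,u,n [ 0.9 -1.1 -1.1] M [-0.49  0.06 -0.02]
t 13.6 F [ 0.9 -0.2 -1.6] j [ -5.  37. 120.  53.  45.  32.]
tgt [0.386 0.252 0.084] shift(before turn) [ 0.3  0.9 17.1] shift(after turn) [ 0.3  0.8 17.1] turn [-0.    -0.001  0.001]
```

Call:
play_rows:
  moves:
    - [[0,0,6,0,0,0],[0,0,5,0,0,0],[0,0,2,0,0,0],[0,0,0,0,0,0],[0,0,0,0,0,0]]

```text
time_s: 14.1
position: [0.3845, 0.2514, 0.0867]
tcp_rot: [[0.992, 0.101, -0.072], [0.124, -0.812, 0.57], [-0.001, -0.574, -0.819]]
force: [0.3, -0.4, -0.4]
opening: 0.086
grasp_force: 30.0
```

Call:
play_rows:
  moves:
    - [[0,0,2,0,0,0],[0,0,0,0,0,0],[0,0,0,0,0,0]]

```text
time_s: 14.4
position: [0.3845, 0.2524, 0.0852]
tcp_rot: [[0.992, 0.101, -0.072], [0.124, -0.812, 0.57], [-0.001, -0.574, -0.819]]
force: [0.5, -0.3, -1.3]
opening: 0.089
grasp_force: 30.0
```

```bash
python3 st.py
```

```text
scene 0.9
tcp x,h,n [-0.1334  0.053   0.0171] grip 0.09295805950863789 29.966341517865658
F along a,u,n [ 0.1 -0.7 -0.3] M [-0.49  0.01  0.  ]
```

Call:
play_rows:
  moves:
    - [[0,4,0,0,0,0],[0,4,0,0,0,0],[0,2,0,0,0,0],[0,0,0,0,0,0],[0,0,0,0,0,0]]

```text
time_s: 15.1
position: [0.3855, 0.2442, 0.0794]
tcp_rot: [[0.992, 0.1, -0.072], [0.124, -0.812, 0.57], [-0.001, -0.574, -0.819]]
force: [0.1, -0.2, -1.9]
opening: 0.086
grasp_force: 30.0
```

Call:
play_rows:
  moves:
    - [[0,0,2,0,0,0],[0,0,0,0,0,0],[0,0,0,0,0,0]]

```text
time_s: 15.4
position: [0.3851, 0.2452, 0.0783]
tcp_rot: [[0.992, 0.101, -0.072], [0.124, -0.812, 0.57], [-0.001, -0.574, -0.819]]
force: [-0.5, -5.0, 6.2]
opening: 0.088
grasp_force: 30.0
```

```bash
python3 st.py
```

```text
scene 0.89
tcp x,h,n [-0.1337  0.0515  0.0072] grip 0.08989277887715212 29.999236597213894
F along a,u,n [-3.1  6.1 -0.6] M [-0.59  0.12  0.02]
```

Call:
play_rows:
  moves:
    - [[0,2,-1,0,0,0],[4,0,0,0,0,0],[4,0,0,0,0,0],[2,0,0,0,0,0],[0,0,0,0,0,0]]

```text
time_s: 16.1
position: [0.3963, 0.2446, 0.0774]
tcp_rot: [[0.992, 0.102, -0.071], [0.124, -0.812, 0.57], [0.0, -0.574, -0.819]]
force: [0.6, -0.1, -1.6]
opening: 0.09
grasp_force: 30.0
```

Call:
play_rows:
  moves:
    - [[1,0,0,0,0,0],[1,0,0,0,0,0],[0,0,0,0,0,0]]

```text
time_s: 16.4
position: [0.3977, 0.2447, 0.0774]
tcp_rot: [[0.992, 0.101, -0.072], [0.124, -0.812, 0.57], [-0.001, -0.574, -0.819]]
force: [-0.4, 1.8, -1.4]
opening: 0.089
grasp_force: 30.0
```

```bash
python3 st.py
```

```text
scene 0.86
tcp x,h,n [-0.1214  0.052   0.0051] grip 0.09079162908709681 29.999213721603155
F along a,u,n [ 0.4 -1.2 -0.2] M [-0.41  0.04 -0.09]
```

Call:
play_rows:
  moves:
    - [[1,0,0,0,0,0],[1,0,0,0,0,0],[0,0,0,0,0,0]]

```text
time_s: 16.9
position: [0.3997, 0.245, 0.0775]
tcp_rot: [[0.992, 0.101, -0.072], [0.124, -0.812, 0.57], [-0.001, -0.574, -0.819]]
force: [-0.6, 1.5, -0.2]
opening: 0.093
grasp_force: 30.0
```

Call:
play_rows:
  moves:
    - [[1,0,0,0,0,0],[0,0,0,0,0,0],[0,0,0,0,0,0]]

```text
time_s: 17.2
position: [0.4007, 0.2451, 0.0775]
tcp_rot: [[0.992, 0.101, -0.072], [0.124, -0.812, 0.57], [-0.001, -0.574, -0.819]]
force: [0.6, 0.8, -1.1]
opening: 0.093
grasp_force: 30.0
```

```bash
python3 st.py
```

```text
scene 0.66
tcp x,h,n [-0.1183  0.052   0.0051] grip 0.10130553390630129 29.999377937056124
F along a,u,n [ 0.8 -1.8  0.7] M [-0.39 -0.02 -0.04]
```

Call:
play_rows:
  moves:
    - [[1,0,0,0,0,0],[0,0,0,0,0,0]]

```text
time_s: 17.6
position: [0.4015, 0.2452, 0.0775]
tcp_rot: [[0.992, 0.101, -0.072], [0.124, -0.812, 0.57], [-0.001, -0.574, -0.819]]
force: [0.2, 1.1, -0.6]
opening: 0.092
grasp_force: 30.0
```

Call:
play_rows:
  moves:
    - [[1,0,0,0,0,0],[0,0,0,0,0,0]]

```text
time_s: 17.8
position: [0.4026, 0.2454, 0.0775]
tcp_rot: [[0.992, 0.101, -0.072], [0.124, -0.812, 0.57], [-0.001, -0.574, -0.819]]
force: [-1.1, 0.9, -0.9]
opening: 0.092
grasp_force: 30.0
```

```bash
cat >> st.py <<'E'
for c,px in ob:
    o,d=ray(c,px);f=pt(EASEL,0,0,.005);t=((f-o)@m)/(d@m);v=o+t*d-f;print("mid on plane x,h",np.round([v@a,v@u],4))
E
python3 st.py
```

```text
tcp x,h,n [-0.1163  0.052   0.0051] grip 0.08774676522938124 29.999201917089522
F along a,u,n [ 1.2 -0.6 -0.9] M [-0.31 -0.    0.01]
```

Call:
play_rows:
  moves:
    - [[1,0,0,0,0,0],[0,0,0,0,0,0]]

```text
time_s: 18.2
position: [0.403, 0.2455, 0.0775]
tcp_rot: [[0.992, 0.101, -0.073], [0.125, -0.812, 0.57], [-0.002, -0.574, -0.819]]
force: [-2.1, -1.2, -1.0]
opening: 0.089
grasp_force: 30.0
```

Call:
play_rows:
  moves:
    - [[1,0,0,0,0,0],[0,0,0,0,0,0]]

```text
time_s: 18.4
position: [0.4031, 0.2455, 0.0775]
tcp_rot: [[0.992, 0.101, -0.074], [0.125, -0.812, 0.569], [-0.003, -0.574, -0.819]]
force: [-3.9, -3.8, 2.0]
opening: 0.091
grasp_force: 30.0
```

```bash
python3 st.py
```

```text
scene 0.55
tcp x,h,n [-0.1158  0.0519  0.0052] grip 0.0930864398744338 29.99920842703432
F along a,u,n [-4.2  3.7 -1.4] M [-0.74  0.57  0.37]
mid on plane x,h [-0.068   0.0451]
```

Call:
play_rows:
  moves:
    - [[0,1,1,0,0,0],[0,0,0,0,0,0],[0,0,0,0,0,0]]

```text
time_s: 18.9
position: [0.403, 0.2455, 0.0773]
tcp_rot: [[0.992, 0.101, -0.074], [0.125, -0.811, 0.571], [-0.002, -0.576, -0.817]]
force: [-5.3, -6.2, 12.5]
opening: 0.09
grasp_force: 30.0
```

```bash
python3 st.py
```

```text
scene 0.63
tcp x,h,n [-0.1158  0.0518  0.0051] grip 0.09170386444987247 30.001848984975368
F along a,u,n [-5.8 13.1  2. ] M [-0.4   0.68  0.5 ]
mid on plane x,h [-0.0575  0.0087]
```

Call:
play_rows:
  moves:
    - [[0,0,0,0,0,0],[0,0,0,0,0,0],[0,0,0,0,0,0],[0,0,0,0,0,0],[0,0,0,0,0,0]]
  fingers: -0.4

```text
time_s: 19.6
position: [0.4048, 0.2454, 0.076]
tcp_rot: [[0.992, 0.101, -0.072], [0.124, -0.812, 0.57], [-0.001, -0.574, -0.819]]
force: [-0.8, 0.1, -0.0]
opening: 0.292
grasp_force: 0.0
```

```bash
python3 st.py
```

```text
scene 0.74
tcp x,h,n [-0.1144  0.0509  0.0041] grip 0.3015518826288632 0.0
F along a,u,n [ 0.2 -0.1 -0.3] M [-0.33 -0.01 -0.06]
mid on plane x,h [-0.0698  0.0424]
```

Call:
play_rows:
  moves:
    - [[0,0,-10,0,0,0],[0,0,-25,0,0,0],[0,0,-35,0,0,0],[0,0,-40,0,0,0],[0,30,-35,0,0,0]]

```text
time_s: 20.3
position: [0.4172, 0.1384, 0.1803]
tcp_rot: [[0.992, 0.105, -0.072], [0.127, -0.812, 0.569], [0.001, -0.574, -0.819]]
force: [0.5, 0.5, -0.2]
opening: 0.301
grasp_force: 0.0
```

Call:
play_rows:
  moves:
    - [[-10,40,-20,0,0,0],[-10,40,-20,0,0,0],[-10,40,-20,0,0,0],[0,0,0,0,0,0],[0,0,0,0,0,0]]

```text
time_s: 20.8
position: [0.4046, 0.0018, 0.1581]
tcp_rot: [[0.993, 0.098, -0.07], [0.121, -0.813, 0.57], [-0.001, -0.574, -0.819]]
force: [-0.1, 0.6, 0.3]
opening: 0.3
grasp_force: 0.0
```

```bash
python3 st.py
python3 - <<'E'
from plan import *
cs={n:bot.capture(n) for n in("scene","top","wrist")}
for n,c in cs.items(): cv2.imwrite(f"pics/end_{n}.png",c["image"])
for n in("scene","top"):
    c=cs[n]
    for r in bot.silhouettes(c,"panel")[:2]:
        k=cv2.findContours(r["pixels"].astype(np.uint8),0,2)[0];k=max(k,key=cv2.contourArea)
        print(n,round(r["confidence"],2),"quad",cv2.approxPolyDP(k,4,True)[:,0].tolist())
    print(" pred panel",np.round(proj(c,[pt(EASEL,x,h,.008) for x,h in((-.14,0),(-.14,.085),(0,.085),(0,0))])).astype(int).tolist())
    r=bot.pinpoint(c,"short_panel_mid");print(" short",r[0] if r else None,"plane pred x-.03",proj(c,pt(RACK,-.025,.0425,.004)))
E
```

```text
scene 0.71
top 0.73
panel mid in easel x,h,n [-0.0717  0.044   0.0071] [3.5 2.4]
tcp x,h,n [-0.1443  0.2553 -0.1447] grip 0.2955562085256535 0.0
F along a,u,n [ 0.2 -0.  -0.6] M [-0.36 -0.06  0.02]
mid on plane x,h [-0.0649  0.0394]
mid on plane x,h [-0.0747  0.0473]
scene 0.64 quad [[297, 237], [270, 287], [328, 352], [361, 301]]
 pred panel [[327, 354], [360, 301], [297, 236], [269, 286]]
 short {'centre': [396.8, 201.3], 'confidence': 0.71} plane pred x-.03 [[398.07212278 203.2020928 ]]
top 0.64 quad [[297, 249], [273, 257], [280, 325], [305, 321]]
 pred panel [[280, 327], [303, 325], [295, 248], [273, 256]]
 short {'centre': [390.6, 239.8], 'confidence': 0.8} plane pred x-.03 [[393.05301003 236.3830235 ]]
```

```bash
python3 -c "
from rig import bot
print(bot.hand_in())"
```

```text
the job is handed in; nothing more can be done
None
```

I slid the long panel about 4 cm past the rack's near end, pinched it by its faces, lifted it off and set it on the easel. It went down on the ledge, back and end stop, with contact forces felt at each. In the last camera check its outline was within about 2–4 pixels of the target (roughly 2 mm per pixel), the shorter panel was still in the rack, and I handed the job in at about 21 s.

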